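# Load a film magazine past the sprung light flap

## Task

Load the black film magazine upright into the loading port: push its foot down past the sprung light flap, hold the flap open as it slides in, then with closed fingertips press it on down until it bears firmly on the hidden seat, holding a steady push of about 15 newtons for a second. Withdraw so that the flap springs shut over it. Never press on the magazine or the port with more than 25 newtons, and leave the other things on the counter where they are.

Things in the scene. Friction and masses are not known exactly. Their poses are not given: they have to be found in the camera images.
- magazine: the film magazine: a flat upright block of black plastic, 28 (its x) x 56 (its y) x 80 (its z, up) mm, 0.1 to 0.2 kg, with a round grey disc on each broad face; it stands loose on the counter. Origin at the centre of its underside. Its two broad faces look along its own +x and -x; it may go in either way round.
- magazine_top (a point): centre of the magazine's top face, 80 mm above its origin, axes as the magazine's
- magazine_foot (a point): centre of the magazine's underside, axes as the magazine's
- port: the loading port: a fixed grey box, 170 (x) x 160 (y) x 150 (z, up) mm, with a flap-covered opening in its flat top. Origin on the counter straight below the middle of the magazine's place; x and y along the box's sides. The magazine goes in upright, its centre line on the port's z axis, its 56 mm side along the port's y. The flap's hinge is on its +x side, away from the robot.
- port_mouth (a point): on the port's z axis, level with its flat top, 150 mm above its origin, axes as the port's. The opening is 61 mm wide in y and runs from x = -16.5 to +23.5 mm, its -x and y edges bevelled (4 mm wide, 10 deep): 2.5 mm of play each side in y and at the -x wall; at +x the flap swings down. Fingers do not fit beside the magazine inside; closed fingertips no larger than its top can follow it down.
- shaft_low (a point): on the port's z axis, 60 mm below its top. From here down the shaft is 34 mm (x) by 62 mm (y); just above, its +x wall slopes in from x = 23.5 to 17 mm as a guide.
- flap_hinge (a point): middle of the light flap's hinge line (along the port's y), at the port's x = +22 mm, level with its top. The flap is a steel plate 36 mm long, 55 wide; its free end is at the port's -x side.
- light_flap (a joint): angle (rad) of the light flap: 0 shut (level, flush), growing to 1.5 as it swings down. Its spring closes it with 0.05 N m, rising 0.04 per rad: the magazine's foot pushes with about 6 N at first; beside the magazine it stands at about 1.35 and pushes it to -x with 3 N. It can shut only when the magazine's top is over 37 mm below the port's top and nothing holds it.
- carrier (a joint): how far (m) the carrier, a sliding plate inside the port that the magazine's foot lands on, is pushed down; it starts at 0 to 0.02. It yields to a push of about 5 N (5 to 8 N with the rubbing of flap and walls) and stays where it is left. Its own end, 0.095, is deeper than the seat.
- carrier_up (a point): where the carrier's plate is at joint value 0, 45 mm below the port's top. Below, a hidden seat with a stiff rubber pad (20 N per mm) stops the magazine when its top is 39 to 53 mm below the port's top: this depth differs at each start and is not measured; feel it as force rising above the drag. 12 to 25 N there, standing still for 0.3 s, counts as home.
- pouch_case: grey rigid plastic lens pouch case, 60 x 74 x 34 mm, bystander, origin at the centre of its underside
- shoe_adapter: silver flash shoe adapter, 38 x 38 x 28 mm, bystander, origin at the centre of its underside
- filter: round amber glass filter lying flat, 58 mm across and 8 mm high, bystander, origin at the centre of its underside
- shoe_cover: small brass hot-shoe cover, 21 x 20 x 9 mm, bystander, origin at the centre of its underside

How it is judged:
On the way, in this order (a step that is already met when the one before it is completed fails the run):
1. the magazine's foot is in the port, more than 40 mm below its top, holding the flap open (value of joint light_flap above 1 rad and z of magazine_foot in the frame of port_mouth below -0.04 m and horizontal distance between magazine_foot and port_mouth below 0.01 m), for 0.2 s.
2. the magazine is pressed home on its seat by the fingers with 12 N or more, standing still (z of magazine_top in the frame of port_mouth below -0.037 m and contact force between the fingers and magazine above 12 N and linear speed of magazine below 0.004 m/s and angle between magazine's own z axis and vertical below 0.12 rad and horizontal distance between magazine_top and port_mouth below 0.01 m), for 0.3 s.
At the end, for the whole second after the job is handed in: The magazine stands at rest in the port, upright within 0.12 rad, within 10 mm of the port's centre line, its top more than 37 mm below the port's top, after being pressed home on the seat, and the light flap is shut to within 0.06 rad (value of joint light_flap below 0.06 rad and z of magazine_top in the frame of port_mouth below -0.037 m and horizontal distance between magazine_top and port_mouth below 0.01 m and angle between magazine's own z axis and vertical below 0.12 rad and linear speed of magazine below 0.01 m/s); the robot touches nothing.
It fails at once if the magazine is pressed against the port (carrier, flap or walls) with more than 25 N (contact force between magazine and port above 25 N).
It fails at once if the magazine, inside the port, is pressed by the fingers with more than 25 N (z of magazine_top in the frame of port_mouth below -0.01 m and contact force between the fingers and magazine above 25 N and horizontal distance between magazine_top and port_mouth below 0.03 m).
It fails at once if the robot presses on the port with more than 25 N (contact force between any of the fingers, the arm and port above 25 N).
It fails at once if a bystander is moved by more than 15 mm (distance of any of pouch_case, shoe_adapter, filter, shoe_cover from where it was at the start of the episode above 0.015 m).
It also fails if it takes over 72 s, if anything falls off the work surface, if the arm or the gripper's body presses on something with over 40 N, if the wrist force passes 120 N, or if a joint passes its speed limit or range.

## Robot

A 7-joint arm with a two-finger parallel gripper is mounted at the origin on the work surface. World frame = base frame: x ahead of the robot, y to its left, z up, the work surface at z = 0. Lengths are in m, angles in rad, forces in N, time in s.
With the tool pointing down it reaches from about 0.4 to 0.85 m from the base axis. Payload 4.5 kg.
Tool frame: the origin (TCP) lies between the finger pads; the fingertips stand 11 mm ahead of it and the grasp point (between the pads) lies 8 mm behind it (r.tip_reach is the distance from the TCP to the fingertips, in m); x points along the fingers, y is the direction in which the jaws open and shut, and the axes are right-handed (so a half turn about x gives the same grasp; the last joint's range is limited). The gripper opens to 88 mm and grips with 3 to 60 N. Pads are 18 mm wide; open, the fingers measure 123 mm over their backs; the gripper's body (75 mm by 187 mm) begins 45 mm behind the grasp point.
Start: joints at [-1.137, 0.689, -0.195, 1.565, 0.157, 0.902, -0.215], TCP at [0.243, 0.576, 0.25] pointing down, gripper open.
Joint ranges: [-3.01, 3.01], [-0.46, 2.08], [-1.47, 1.51], [0.13, 2.56], [-1, 4.14], [0.04, 2.09], [-2.66, 2.66]. Speed limits (rad/s): [2.57, 2.57, 3.14, 3.14, 3.14, 3.14, 3.14].

## Interface

Orientations are given as a unit quaternion [x, y, z, w].
In Python, from plant import r gives the robot as it stands.
- The arm moves only by the tool drive_tool, never from a script. Its argument "deltas" is a list of rows, each a list of 3 entries, a list of its own where there are three numbers: the turn, a rotation vector about the tool's x, y, z in degrees, then the shift along the tool's x, y, z in cm, then the finger opening in cm, from 0 to 8.81. A call has 1 to 12 rows; each row shifts and turns the commanded pose from where the row before left it, along the tool's axes as they then stand; what a row does not reach is not made up. A row lasts 1/12 s, in which the tool goes at most 41.7 mm and 7.16 degrees, less where a joint would pass 70% of its speed; a pose out of reach is approached as far as the arm can. A call is refused whole if a number of a shift passes 4.17 or a number of a turn 7.16, either way. A call with a gripper value outside its range is refused whole. The fingers move at their own pace and stop on an object; "force" is the grip in N (left out, the last holds). Time passes only in rows, so rows that do not move let the fingers close. It gives the time, the measured TCP pose, the force and the opening at its end, in the units of the state.
- r.get_state(): the state, without advancing time (a new reading comes with each control period).
- r.snapshot(name): name is "side" or "top"; returns a dict with "color" (480x640x3 uint8, red, green, blue), "fov_y" (degrees; the focal length in pixels is half the picture's height over the tangent of half this angle, whatever the lens; pixels are square), "cx", "cy" (the principal point, pixels), "extrinsics" (4x4, takes a point from world to camera coordinates). Camera axes: x right, y up, looking along -z (the intrinsics and any distortion apply to the point x, -y, -z); pixel columns grow to the right and rows downward; lengths in m; the calibration is good to about 2 mm. A picture is of the moment at which its call begins. There is no depth.
- r.finish_job(): hands the job in, once; it reports no verdict.
The state is a dict: "clock": time; "q": joint angles; "qd": joint speeds; "joint_torque": joint torques, N m; "tool_pos": TCP position; "eef_rot": TCP orientation; "contact_force": force on the tool from outside, world axes, zero at the start; "moment": the same for the moment, N m; "opening": opening from 0.0 (shut) to 1.0 (fully open).
Only numpy, scipy, OpenCV 4.12 (cv2) and the standard library are available. Lean on these libraries where they do the work, as an engineer would, in place of code of your own. Each camera call takes 0.05 s, during which the arm holds its last target. There are 200 camera calls.

## Working session

There is one attempt and no reset: what is moved stays moved. The work goes in short steps, Python scripts to look and compute and a tool call to move; the robot and the scene stay as the last step left them, time stands still between calls to the robot, and variables do not carry over. Pictures are saved under pics/ and viewed, about 8 in all and at most 12, crops included, and the job is handed in when it is done.

Besides the shell and the picture viewer there is one more tool, called after "Emit:" as a command line: name --argument value ..., lists and objects as JSON in quotes. drive_tool: Moves the arm, as the interface text tells. Its arguments: {"type":"object","properties":{"deltas":{"type":"array","items":{"type":"array"}},"force":{"type":"number"}},"required":["deltas"]}

```bash
mkdir -p pics; ls; cat > h.py <<'E'
import numpy as np, cv2, json
from plant import r
def snap(n,f):
    s=r.snapshot(n); cv2.imwrite('pics/'+f,s['color'][:,:,::-1])
    np.savez('pics/'+n+'.npz',**{k:np.array(v) for k,v in s.items()}); return s
def cam(n):
    s=np.load('pics/'+n+'.npz'); f=240/np.tan(np.radians(float(s['fov_y']))/2); return s,f
def ray(n,u,v):
    s,f=cam(n); E=s['extrinsics']; d=np.array([(u-s['cx'])/f,-(v-s['cy'])/f,-1])
    R=E[:3,:3]; return -R.T@E[:3,3], R.T@d
def onz(n,u,v,z):
    o,d=ray(n,u,v); return o+d*(z-o[2])/d[2]
def proj(n,p):
    s,f=cam(n); c=s['extrinsics'][:3,:3]@p+s['extrinsics'][:3,3]
    return np.array([s['cx']-f*c[0]/c[2], s['cy']+f*c[1]/c[2]])
E
python3 - <<'E'
from h import *
for n in('side','top'):
    s=snap(n,n+'0.png'); print(n,s['fov_y'],s['cx'],s['cy'],[k for k in s]); print(np.round(ray(n,s['cx'],s['cy']),3))
print(r.get_state(), r.tip_reach)
E
```

```text
pics
side 44.99411725982626 315.57468811319654 248.45266711112578 ['color', 'fov_y', 'cx', 'cy', 'extrinsics']
[[ 0.403 -0.835  1.167]
 [ 0.08   0.644 -0.761]]
top 54.312868755461565 313.87271865904546 247.5609494055397 ['color', 'fov_y', 'cx', 'cy', 'extrinsics']
[[ 0.396  0.038  0.963]
 [ 0.17   0.007 -0.985]]
{'clock': 0.1, 'q': array([-1.13718234,  0.6898648 , -0.19454231,  1.5662036 ,  0.15731419,
        0.90251117, -0.21508547]), 'qd': array([-0.00048897, -0.00270256, -0.00079082, -0.00160532,  0.00184129,
       -0.00151528, -0.00072061]), 'joint_torque': array([-2.88447132e-03, -5.28499281e+01, -1.27109762e+00, -1.53837991e+01,
       -5.24774892e-02,  1.94604851e-03,  2.78899336e-05]), 'tool_pos': array([0.24310337, 0.57520523, 0.24902254]), 'eef_rot': array([ 0.13981814,  0.6931034 , -0.14093588,  0.6929615 ]), 'contact_force': array([ 0.30912666, -0.35183965,  0.63975826]), 'moment': array([-0.02862653, -0.03535471, -0.03682145]), 'opening': 0.9988657026784219} 0.011
```

View pics/top0.png

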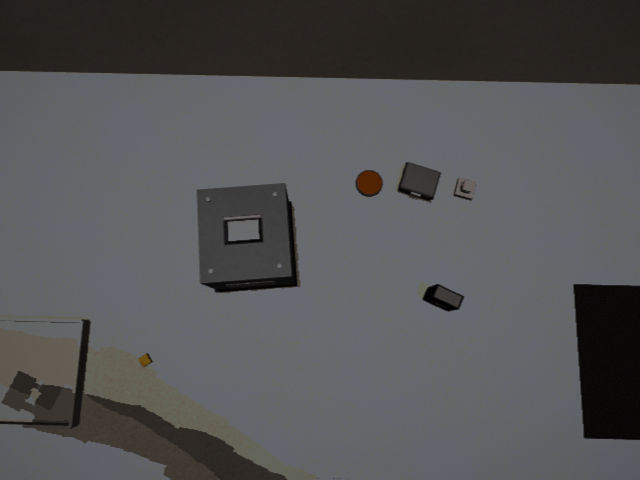

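View pics/side0.png

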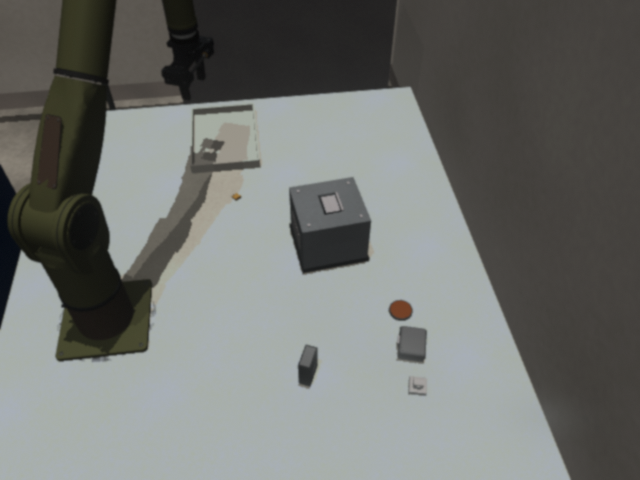

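```bash
python3 - <<'E'
from h import *
t=cv2.imread('pics/top0.png'); s=cv2.imread('pics/side0.png')
def c(im,x,y,w,h,k,g=2.2): return cv2.convertScaleAbs(cv2.resize(im[y:y+h,x:x+w],None,fx=k,fy=k,interpolation=cv2.INTER_CUBIC),alpha=g)
a=c(t,410,275,65,45,6); b=c(t,190,175,120,120,5,2.5); d=c(s,280,335,50,60,6,1.3)
o=np.zeros((600,800,3),np.uint8)
o[:270,:390]=a; o[:600//1,:][0:360,400:700]=d; cv2.imwrite('pics/c1.png',o[:370]); cv2.imwrite('pics/c2.png',b)
E
```

```text
(no output)
```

View pics/c1.png

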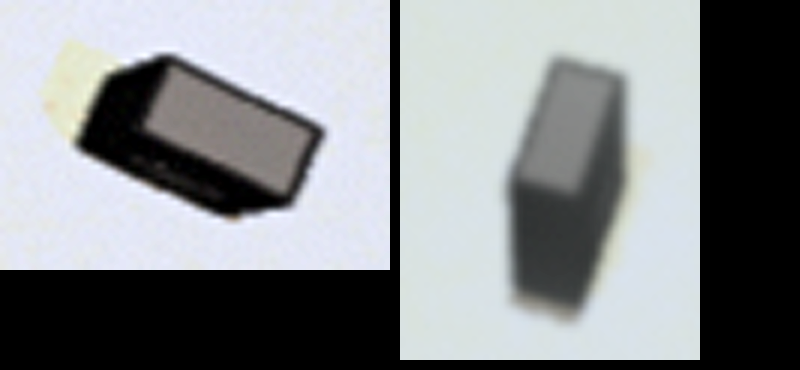

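View pics/c2.png

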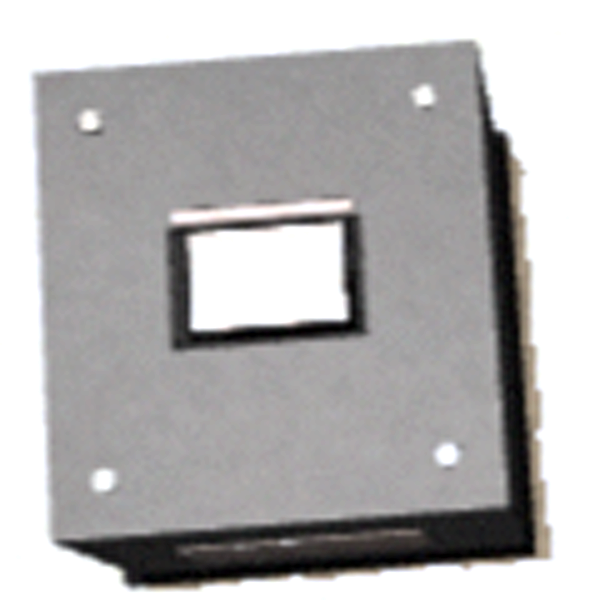

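```bash
cat > m.py <<'E'
from h import *
from scipy.optimize import least_squares
def fit(n,uv,loc,z,g):
    # uv pixels, loc Nx2 local points at height z
    w=np.array([onz(n,u,v,z)[:2] for u,v in uv])
    def res(p):
        c,s=np.cos(p[2]),np.sin(p[2]); return (loc@np.array([[c,s],[-s,c]])+p[:2]-w).ravel()
    q=least_squares(res,g); return q.x, np.round(1000*q.fun.reshape(-1,2),1)
E
python3 - <<'E'
from m import *
a=np.array([[171,56],[325,130],[293,206],[144,131]])/6+[410,275]-.5+.5/6
# broad side along y(28 in x). local corners: long side image-right = -y
loc=np.array([[.014,.028],[.014,-.028],[-.014,-.028],[-.014,.028]])
print('mag top',fit('top',a,loc,.08,[.5,-.2,0]))
s=np.array([[557,60],[625,74],[580,190],[513,185]])-[400,0]; s=s/6+[280,335]-.4
# side cam: far(+y) end is top of image; +x right
ls=np.array([[-.014,.028],[.014,.028],[.014,-.028],[-.014,-.028]])
print('mag side',fit('side',s,ls,.08,[.5,-.2,0]))
b=np.array([[35,73],[477,42],[510,512],[52,540]])/5+[190,175]-.4
L=np.array([[.085,.08],[.085,-.08],[-.085,-.08],[-.085,.08]])
print('port box',fit('top',b,L,.15,[.5,.2,0]))
o=np.array([[188,234],[345,222],[349,324],[192,333]])/5+[190,175]-.4
print('flap w');
for z in(.15,.148): print(fit('top',o,np.array([[.022,.0275],[.022,-.0275],[-.014,-.0275],[-.014,.0275]]),z,[.5,.2,0]))
o=np.array([[365,330],[175,348]])/5+[190,175]-.4
print('bevel',fit('top',o,np.array([[-.0205,-.0345],[-.0205,.0345]]),.15,[.5,.2,0]))
E
```

```text
mag top (array([ 0.46148225, -0.21113143, -0.43161217]), array([[ 1.5,  0.6],
       [ 0.1, -2.5],
       [-1.4, -1.5],
       [-0.2,  3.4]]))
mag side (array([ 0.46307008, -0.21072886, -0.40625632]), array([[-0.7,  3.7],
       [ 1.5,  1.6],
       [ 1. , -5.7],
       [-1.7,  0.4]]))
port box (array([0.56125692, 0.16925454, 0.09657388]), array([[-0.1, -0.3],
       [ 0.1, -0.6],
       [ 0.9,  0.4],
       [-0.9,  0.5]]))
flap w
(array([0.56075031, 0.16904635, 0.09088789]), array([[ 0.1, -0.5],
       [-0.6,  0.5],
       [ 0.5,  0.3],
       [ 0. , -0.3]]))
(array([0.56116462, 0.16937061, 0.09088805]), array([[ 0.1, -0.5],
       [-0.7,  0.6],
       [ 0.5,  0.4],
       [ 0.1, -0.4]]))
bevel (array([0.56312596, 0.17022181, 0.11980665]), array([[ 0.1, -0.8],
       [-0.1,  0.8]]))
```

```bash
cat > p.py <<'E'
from h import *
from scipy.spatial.transform import Rotation as R
def plan(pos,yaw):
    s=r.get_state(); T=R.from_quat(s['eef_rot']); M=T.as_matrix(); 
    cand=[]
    for k in(0,1):
        y=np.array([np.cos(yaw+np.pi*k),np.sin(yaw+np.pi*k),0]); x=np.array([0,0,-1.])
        D=R.from_matrix(np.c_[x,y,np.cross(x,y)]); rv=np.degrees((T.inv()*D).as_rotvec()); cand.append((np.linalg.norm(rv),rv,D))
    _,rv,D=min(cand,key=lambda c:c[0]); d=100*(np.array(pos)-s['tool_pos'])
    print('t',round(s['clock'],2),'pos',np.round(s['tool_pos'],4),'F',np.round(s['contact_force'],1),'open',round(s['opening']*8.81,2))
    print('turn',np.round(rv,2),'shift now',np.round(M.T@d,2),'after turn',np.round(D.as_matrix().T@d,2))
E
python3 - <<'E'
from p import *
print(np.round(R.from_quat(r.get_state()['eef_rot']).as_matrix(),3))
plan([.462,-.211,.25],-.42)
E
```

```text
[[-0.001  0.389  0.921]
 [-0.002  0.921 -0.389]
 [-1.    -0.002  0.   ]]
t 0.1 pos [0.2431 0.5752 0.249 ] F [ 0.3 -0.4  0.6] open 8.8
turn [-8.884e+01 -7.000e-02  8.000e-02] shift now [ 1.000e-02 -6.391e+01  5.076e+01] after turn [ -0.1  -52.05 -62.86]
```

Emit:
drive_tool --deltas '[[[4,0,0],[0,-0.5,3.9],8.8],[[4,0,0],[0,-0.5,3.9],8.8],[[4,0,0],[0,-0.5,3.9],8.8],[[4,0,0],[0,-0.5,3.9],8.8],[[4,0,0],[0,-0.5,3.9],8.8],[[4,0,0],[0,-0.5,3.9],8.8],[[4,0,0],[0,-0.5,3.9],8.8],[[4,0,0],[0,-0.5,3.9],8.8],[[4,0,0],[0,-0.5,3.9],8.8],[[4,0,0],[0,-0.5,3.9],8.8],[[4,0,0],[0,-0.5,3.9],8.8],[[4,0,0],[0,-0.5,3.9],8.8]]'

```text
clock: 1.1
tool_pos: [0.5247, 0.2117, 0.2494]
eef_rot: [0.411, 0.575, -0.411, 0.575]
contact_force: [0.4, -0.5, -0.2]
opening: 0.999
```

Emit:
drive_tool --deltas '[[[4,0,0],[0,-0.5,3.9],6],[[4,0,0],[0,-0.5,3.9],6],[[4,0,0],[0,-0.5,3.9],6],[[4,0,0],[0,-0.5,3.9],6],[[4,0,0],[0,-0.5,3.9],6],[[4,0,0],[0,-0.5,3.9],6],[[4,0,0],[0,-0.5,3.9],6],[[4,0,0],[0,-0.5,3.9],6],[[4,0,0],[0,-0.5,3.9],6],[[4,0,0],[0,-0.5,3],6],[[2,0,0],[0,0,0],6],[[0,0,0],[0,0,0],6]]'

```text
clock: 2.1
tool_pos: [0.4837, -0.163, 0.2496]
eef_rot: [-0.59, -0.389, 0.591, -0.389]
contact_force: [1.7, 0.7, -0.1]
opening: 0.678
```

```bash
python3 - <<'E'
from p import *
plan([.462,-.211,.15],-.42)
E
```

```text
t 2.1 pos [ 0.4837 -0.163   0.2496] F [ 1.7  0.7 -0.1] open 5.97
turn [0.84 0.06 0.04] shift now [ 9.96 -0.1   5.25] after turn [ 9.96 -0.03  5.26]
```

Emit:
drive_tool --deltas '[[[0.8,0,0],[0,0,2.6],6],[[0,0,0],[0,0,2.6],6],[[0,0,0],[4,0,0],6],[[0,0,0],[4,0,0],6],[[0,0,0],[4,0,0],6],[[0,0,0],[3,0,0],6],[[0,0,0],[2,0,0],6],[[0,0,0],[1.5,0,0],6],[[0,0,0],[0.25,0,0],6],[[0,0,0],[0,0,0],6]]'

```text
clock: 2.93
tool_pos: [0.4645, -0.2071, 0.0613]
eef_rot: [-0.591, -0.388, 0.592, -0.387]
contact_force: [0.8, 0.4, 0.3]
opening: 0.682
```

```bash
python3 - <<'E'
from p import *
plan([.462,-.211,.062],-.42)
snap('side','s1.png'); s=cv2.imread('pics/s1.png')[280:420,230:410]; cv2.imwrite('pics/s1c.png',cv2.resize(s,None,fx=4,fy=4,interpolation=cv2.INTER_CUBIC))
E
```

```text
t 2.93 pos [ 0.4645 -0.2071  0.0613] F [0.8 0.4 0.3] open 6.01
turn [ 0.51 -0.06  0.12] shift now [-0.07 -0.08  0.46] after turn [-0.07 -0.07  0.46]
```

View pics/s1c.png

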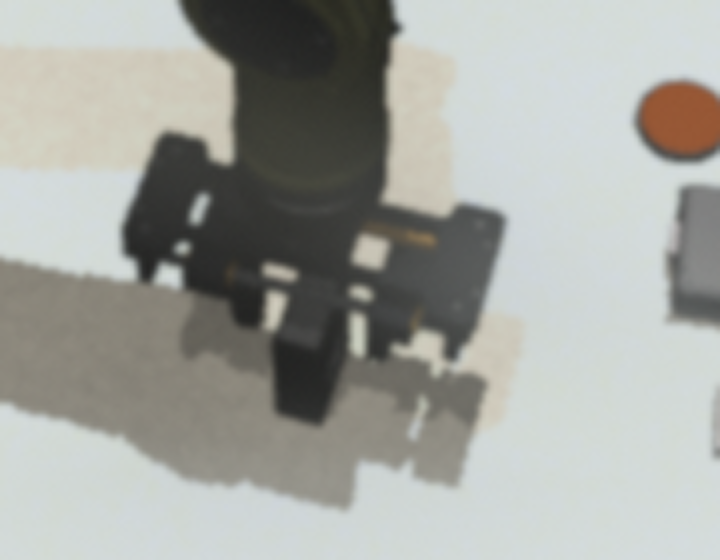

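The magazine's top (crop ≈ 310,315) stands between the two fingers, with a gap on each side. I'll correct 4.5 mm, close and lift.

Emit:
drive_tool --deltas '[[[0.5,0,0],[0,0,0.45],6],[[0,0,0],[0,0,0],4],[[0,0,0],[0,0,0],0],[[0,0,0],[0,0,0],0],[[0,0,0],[0,0,0],0],[[0,0,0],[0,0,0],0],[[0,0,0],[0,0,0],0],[[0,0,0],[0,0,0],0],[[0,0,0],[0,0,0],0]]' --force 30

```text
clock: 3.73
tool_pos: [0.4626, -0.2126, 0.0624]
eef_rot: [0.594, 0.384, -0.594, 0.384]
contact_force: [-1.1, 1.0, 2.8]
opening: 0.314
```

```bash
python3 - <<'E'
from p import *
plan([.561,.169,.26],.094)
E
```

```text
t 3.73 pos [ 0.4626 -0.2126  0.0624] F [-1.1  1.   2.8] open 2.76
turn [-2.958e+01 -1.000e-02 -1.000e-02] shift now [-19.76  -6.67 -38.85] after turn [-19.76  13.38 -37.07]
```

Emit:
drive_tool --deltas '[[[0,0,0],[-1.5,0,0],0],[[0,0,0],[-3,0,0],0],[[0,0,0],[-4,0,0],0],[[0,0,0],[-4,0,0],0],[[0,0,0],[-4,0,0],0],[[0,0,0],[-1.8,0,0],0]]'

```text
clock: 4.23
tool_pos: [0.4639, -0.2136, 0.2494]
eef_rot: [0.595, 0.382, -0.593, 0.386]
contact_force: [0.6, 0.8, -2.0]
opening: 0.313
```

Emit:
drive_tool --deltas '[[[-1,0,0],[0,0.1,-1.5],0],[[-2.5,0,0],[0,0.3,-3.3],0],[[-2.8,0,0],[0,0.35,-3.7],0],[[-2.8,0,0],[0,0.35,-3.7],0],[[-2.8,0,0],[0,0.35,-3.7],0],[[-2.8,0,0],[0,0.35,-3.7],0],[[-2.8,0,0],[0,0.35,-3.7],0],[[-2.8,0,0],[0,0.35,-3.7],0],[[-2.8,0,0],[0,0.35,-3.7],0],[[-2.8,0,0],[0,0.3,-3.3],0],[[-2.5,0,0],[0,0.25,-2.6],0],[[-1,0,0],[0,0.1,-1],0]]'

```text
clock: 5.23
tool_pos: [0.5691, 0.1514, 0.2445]
eef_rot: [0.475, 0.525, -0.474, 0.523]
contact_force: [-1.1, 0.7, -2.0]
opening: 0.314
```

```bash
python3 - <<'E'
from p import *
plan([.561,.169,.245],.094)
E
```

```text
t 5.23 pos [0.5691 0.1514 0.2445] F [-1.1  0.7 -2. ] open 2.76
turn [ 0.3  -0.2   0.04] shift now [-0.04 -0.63 -1.83] after turn [-0.05 -0.64 -1.83]
```

Emit:
drive_tool --deltas '[[[0.3,-0.2,0],[0,-0.35,-1],0],[[0,0,0],[0,-0.3,-0.8],0],[[0,0,0],[0,0,0],0],[[0,0,0],[0,0,0],0],[[0,0,0],[0,0,0],0]]'

```text
clock: 5.65
tool_pos: [0.5619, 0.1607, 0.2453]
eef_rot: [0.478, 0.519, -0.48, 0.522]
contact_force: [0.4, -0.5, -1.1]
opening: 0.313
```

```bash
python3 - <<'E'
from p import *
plan([.561,.169,.245],.094)
snap('side','s2.png'); s=cv2.imread('pics/s2.png')[110:240,265:395]; cv2.imwrite('pics/s2c.png',cv2.convertScaleAbs(cv2.resize(s,(585,585),interpolation=cv2.INTER_CUBIC),alpha=1.8))
# predicted shut-view pixels
p=np.array([.561,.169,0]);c,sn=np.cos(.094),np.sin(.094)
for l in([.014,.028,.183],[.014,-.028,.183],[-.014,-.028,.183],[-.014,-.028,.2],[-.0205,-.0345,.15],[.0235,-.0345,.15],[-.085,-.08,.15],[.085,-.08,.15]):
    w=p+[c*l[0]-sn*l[1],sn*l[0]+c*l[1],l[2]]; print(l,np.round((proj('side',w)-[265,110]+.5)*4.5,0))
E
```

```text
t 5.65 pos [0.5619 0.1607 0.2453] F [ 0.4 -0.5 -1.1] open 2.76
turn [-0.64  0.27 -0.  ] shift now [ 0.03 -0.02 -0.83] after turn [ 0.03 -0.01 -0.83]
[0.014, 0.028, 0.183] [302. 337.]
[0.014, -0.028, 0.183] [327. 408.]
[-0.014, -0.028, 0.183] [276. 416.]
[-0.014, -0.028, 0.2] [276. 393.]
[-0.0205, -0.0345, 0.15] [266. 469.]
[0.0235, -0.0345, 0.15] [345. 456.]
[-0.085, -0.08, 0.15] [166. 550.]
[0.085, -0.08, 0.15] [478. 498.]
```

View pics/s2c.png

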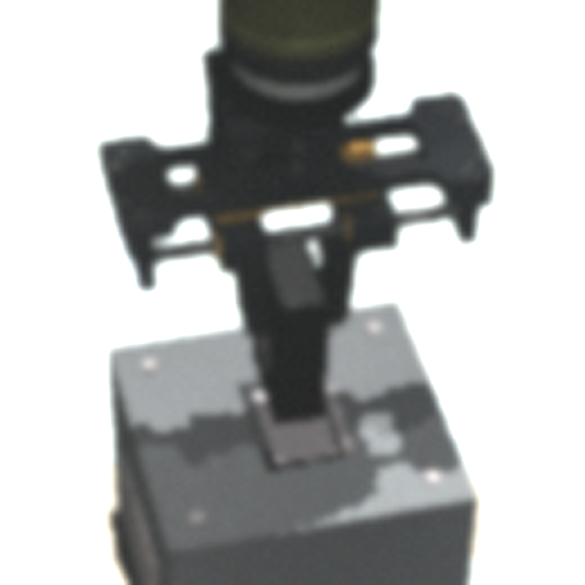

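```bash
python3 - <<'E'
from p import *
s=cv2.imread('pics/s2.png')[155:220,305:355].astype(float)
s=255*np.clip(s/150,0,1)**.5
cv2.imwrite('pics/s2d.png',cv2.resize(s.astype(np.uint8),None,fx=9,fy=9,interpolation=cv2.INTER_CUBIC))
p=np.array([.561,.161,0]);c,sn=np.cos(.1),np.sin(.1)
for l in([.014,.028,.263],[-.014,.028,.263],[.014,-.028,.263],[-.014,-.028,.263],[.014,-.028,.183],[-.014,-.028,.183],[.014,.028,.183]):
    w=p+[c*l[0]-sn*l[1],sn*l[0]+c*l[1],l[2]]; print(l,np.round((proj('side',w)-[305,155]+.5)*9,0))
p=np.array([.561,.169,0]);c,sn=np.cos(.094),np.sin(.094)
for l in([-.014,-.0275,.15],[.022,-.0275,.15],[-.0205,-.0345,.15],[.0235,-.0345,.15]):
    w=p+[c*l[0]-sn*l[1],sn*l[0]+c*l[1],l[2]]; print('port',l,np.round((proj('side',w)-[305,155]+.5)*9,0))
E
```

```text
[0.014, 0.028, 0.263] [253.  65.]
[-0.014, 0.028, 0.263] [148.  82.]
[0.014, -0.028, 0.263] [306. 208.]
[-0.014, -0.028, 0.263] [199. 225.]
[0.014, -0.028, 0.183] [298. 431.]
[-0.014, -0.028, 0.183] [196. 448.]
[0.014, 0.028, 0.183] [247. 289.]
port [-0.014, -0.0275, 0.15] [190. 512.]
port [0.022, -0.0275, 0.15] [318. 491.]
port [-0.0205, -0.0345, 0.15] [172. 534.]
port [0.0235, -0.0345, 0.15] [330. 508.]
```

View pics/s2d.png

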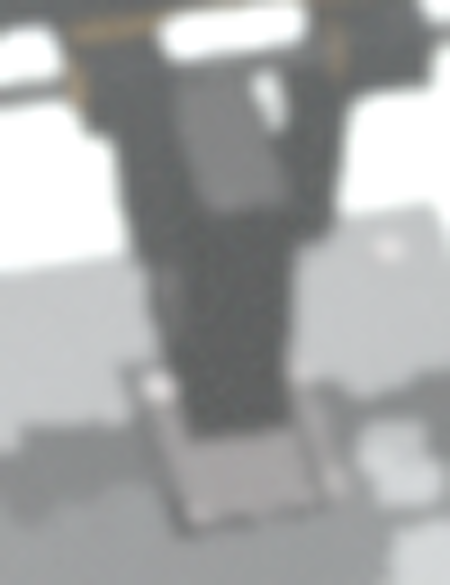

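Emit:
drive_tool --deltas '[[[-0.6,0.2,0],[0,0.1,-0.6],0],[[0,0,0],[0,0,0],0],[[0,0,0],[1,0,0],0],[[0,0,0],[1,0,0],0],[[0,0,0],[0.3,0,0],0],[[0,0,0],[0,0,0],0],[[0,0,0],[0,0,0],0]]'

```text
clock: 6.28
tool_pos: [0.5619, 0.1686, 0.2215]
eef_rot: [0.475, 0.524, -0.476, 0.523]
contact_force: [0.4, -0.6, -0.8]
opening: 0.312
```

```bash
python3 - <<'E'
from p import *
plan([.563,.167,.166],.094)
E
```

```text
t 6.28 pos [0.5619 0.1686 0.2215] F [ 0.4 -0.6 -0.8] open 2.75
turn [0.1  0.02 0.07] shift now [5.55 0.1  0.17] after turn [5.55 0.09 0.17]
```

Emit:
drive_tool --deltas '[[[0,0,0],[0,0.1,0.15],0],[[0,0,0],[0.4,0,0],0],[[0,0,0],[0.4,0,0],0],[[0,0,0],[0.4,0,0],0],[[0,0,0],[0.4,0,0],0],[[0,0,0],[0,0,0],0]]'

```text
clock: 6.78
tool_pos: [0.5641, 0.1674, 0.2066]
eef_rot: [0.476, 0.523, -0.475, 0.524]
contact_force: [-0.7, -0.0, 7.3]
opening: 0.315
```

Emit:
drive_tool --deltas '[[[0,0,0],[0.4,0,0],0],[[0,0,0],[0.4,0,0],0],[[0,0,0],[0.4,0,0],0],[[0,0,0],[0,0,0],0]]'

```text
clock: 7.12
tool_pos: [0.5618, 0.1674, 0.1934]
eef_rot: [0.474, 0.524, -0.476, 0.523]
contact_force: [-2.9, -0.4, 0.6]
opening: 0.315
```

Emit:
drive_tool --deltas '[[[0,0,0],[0.4,0,0],0],[[0,0,0],[0.4,0,0],0],[[0,0,0],[0.4,0,0],0],[[0,0,0],[0,0,0],0]]'

```text
clock: 7.45
tool_pos: [0.5624, 0.1672, 0.1809]
eef_rot: [0.475, 0.524, -0.476, 0.523]
contact_force: [-3.1, 0.3, -1.7]
opening: 0.319
```

Emit:
drive_tool --deltas '[[[0,0,0],[0.3,0,0],0],[[0,0,0],[0.3,0,0],0],[[0,0,0],[0.3,0,0],0],[[0,0,0],[0.3,0,0],0],[[0,0,0],[0.2,0,0],0],[[0,0,0],[0,0,0],0],[[0,0,0],[0,0,0],0],[[0,0,0],[0,0,0],0]]'

```text
clock: 8.12
tool_pos: [0.5626, 0.1673, 0.1677]
eef_rot: [0.475, 0.524, -0.476, 0.523]
contact_force: [-4.1, -0.5, -3.0]
opening: 0.312
```

Emit:
drive_tool --deltas '[[[0,0,0],[0.3,0,0],0],[[0,0,0],[0,0,0],0],[[0,0,0],[0,0,0],0],[[0,0,0],[0,0,0],3.2],[[0,0,0],[0,0,0],4],[[0,0,0],[0,0,0],5],[[0,0,0],[0,0,0],5],[[0,0,0],[0,0,0],5]]'

```text
clock: 8.78
tool_pos: [0.5641, 0.1675, 0.1655]
eef_rot: [0.476, 0.523, -0.475, 0.524]
contact_force: [0.1, -0.9, -0.4]
opening: 0.565
```

Emit:
drive_tool --deltas '[[[0,0,0],[-2,0,0],5],[[0,0,0],[-3,0,0],5],[[0,0,0],[-1,0,0],0],[[0,0,0],[0,0,0],0],[[0,0,0],[0,0,0],0],[[0,0,0],[0,0,0],0],[[0,0,0],[0,0,0],0],[[0,0,0],[0,0,0],0],[[0,0,0],[0,0,0],0],[[0,0,0],[0,0,0],0]]'

```text
clock: 9.62
tool_pos: [0.5631, 0.1673, 0.2246]
eef_rot: [0.475, 0.524, -0.476, 0.523]
contact_force: [1.1, -0.0, 0.0]
opening: 0.005
```

```bash
python3 - <<'E'
from p import *
plan([.561,.169,.2],.094)
snap('side','s3.png'); s=cv2.imread('pics/s3.png')[130:220,295:365].astype(float)
s=255*np.clip(s/150,0,1)**.5
cv2.imwrite('pics/s3d.png',cv2.resize(s.astype(np.uint8),None,fx=6.5,fy=6.5,interpolation=cv2.INTER_CUBIC))
E
```

```text
t 9.62 pos [0.5631 0.1673 0.2246] F [ 1.1 -0.   0. ] open 0.05
turn [0.11 0.01 0.06] shift now [ 2.46 -0.19 -0.19] after turn [ 2.46 -0.19 -0.19]
```

View pics/s3d.png

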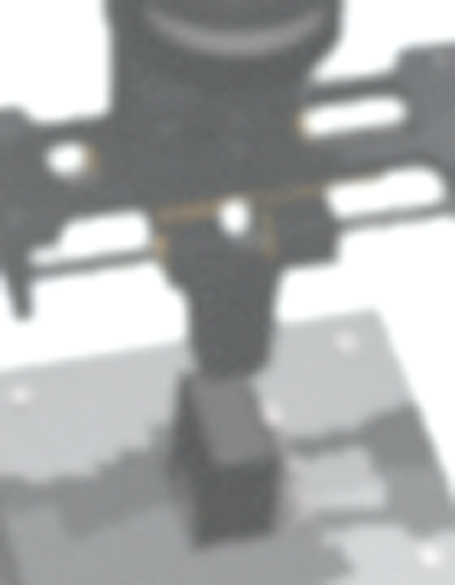

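```bash
python3 - <<'E'
from p import *
o=np.array([.562,.161]); 
for u,v in ([147,285],[468,237]):
    o3,d=ray('side',u/4.5+265-.4,v/4.5+110-.4)
    for dy in(-.035,0,.035):
        t=(o[1]+dy-o3[1])/d[1]; w=o3+t*d
        print(dy,'x off',round(w[0]-o[0],3),'above tip',round(w[2]-.234,3))
print(np.round(r.get_state()['q'],2))
E
```

```text
-0.035 x off -0.079 above tip 0.062
0 x off -0.076 above tip 0.03
0.035 x off -0.074 above tip -0.001
-0.035 x off 0.081 above tip 0.075
0 x off 0.09 above tip 0.044
0.035 x off 0.098 above tip 0.012
[-0.4   0.67  0.06  1.72 -0.06  0.76 -0.22]
```

Emit:
drive_tool --deltas '[[[7,0,0],[0,0,0],0],[[7,0,0],[0,0,0],0],[[7,0,0],[0,0,0],0],[[7,0,0],[0,0,0],0],[[7,0,0],[0,0,0],0],[[7,0,0],[0,0,0],0],[[7,0,0],[0,0,0],0],[[7,0,0],[0,0,0],0],[[7,0,0],[0,0,0],0],[[7,0,0],[0,0,0],0],[[7,0,0],[0,0,0],0],[[7,0,0],[0,0,0],0]]'

```text
clock: 10.67
tool_pos: [0.5633, 0.1676, 0.2251]
eef_rot: [0.704, 0.069, -0.704, 0.069]
contact_force: [0.4, 0.2, -0.2]
opening: 0.003
```

Emit:
drive_tool --deltas '[[[6,0,0],[0,0,0],0],[[0,0,0],[0,0,0],0],[[0,0,0],[0,0,0],0],[[0,0,0],[0,0,0],0]]'

```text
clock: 11.0
tool_pos: [0.5633, 0.1675, 0.2251]
eef_rot: [-0.706, -0.035, 0.706, -0.035]
contact_force: [1.1, 0.8, 0.4]
opening: 0.007
```

```bash
python3 - <<'E'
from p import *
plan([.561,.168,.2],.094+np.pi/2)
E
```

```text
t 11.0 pos [0.5633 0.1675 0.2251] F [1.1 0.8 0.4] open 0.07
turn [0.27 0.01 0.01] shift now [ 2.51 -0.07  0.22] after turn [ 2.51 -0.07  0.22]
```

Emit:
drive_tool --deltas '[[[0.3,0,0],[0,0,0.2],0],[[0,0,0],[1,0,0],0],[[0,0,0],[1,0,0],0],[[0,0,0],[0.5,0,0],0],[[0,0,0],[0.3,0,0],0],[[0,0,0],[0.3,0,0],0],[[0,0,0],[0,0,0],0]]'

```text
clock: 11.58
tool_pos: [0.561, 0.1671, 0.1935]
eef_rot: [-0.706, -0.032, 0.707, -0.032]
contact_force: [0.1, -0.4, 0.9]
opening: 0.005
```

Emit:
drive_tool --deltas '[[[0,0,0],[0.3,0,0],0],[[0,0,0],[0.3,0,0],0],[[0,0,0],[0.3,0,0],0],[[0,0,0],[0,0,0],0]]'

```text
clock: 11.92
tool_pos: [0.5611, 0.1672, 0.1853]
eef_rot: [-0.706, -0.032, 0.707, -0.032]
contact_force: [-1.5, -0.7, 2.1]
opening: 0.005
```

Emit:
drive_tool --deltas '[[[0,0,0],[0.25,0,0],0],[[0,0,0],[0.25,0,0],0],[[0,0,0],[0,0,0],0]]'

```text
clock: 12.17
tool_pos: [0.561, 0.1672, 0.1803]
eef_rot: [-0.706, -0.032, 0.707, -0.032]
contact_force: [-2.0, 0.3, 2.9]
opening: 0.005
```

Emit:
drive_tool --deltas '[[[0,0,0],[0.25,0,0],0],[[0,0,0],[0.25,0,0],0],[[0,0,0],[0,0,0],0]]'

```text
clock: 12.42
tool_pos: [0.5609, 0.1672, 0.1751]
eef_rot: [-0.706, -0.032, 0.707, -0.032]
contact_force: [-1.6, -0.6, 3.0]
opening: 0.004
```

Emit:
drive_tool --deltas '[[[0,0,0],[0.3,0,0],0],[[0,0,0],[0.3,0,0],0],[[0,0,0],[0.3,0,0],0],[[0,0,0],[0,0,0],0]]'

```text
clock: 12.75
tool_pos: [0.5609, 0.1671, 0.1659]
eef_rot: [-0.706, -0.032, 0.707, -0.032]
contact_force: [0.0, -0.5, -1.0]
opening: 0.002
```

Emit:
drive_tool --deltas '[[[0,0,0],[0.3,0,0],0],[[0,0,0],[0.3,0,0],0],[[0,0,0],[0.3,0,0],0],[[0,0,0],[0,0,0],0]]'

```text
clock: 13.08
tool_pos: [0.5618, 0.1673, 0.1569]
eef_rot: [0.707, 0.032, -0.706, 0.032]
contact_force: [0.0, 0.8, 0.1]
opening: 0.002
```

Emit:
drive_tool --deltas '[[[0,0,0],[0.3,0,0],0],[[0,0,0],[0.3,0,0],0],[[0,0,0],[0.3,0,0],0],[[0,0,0],[0,0,0],0]]'

```text
clock: 13.42
tool_pos: [0.5618, 0.1673, 0.1479]
eef_rot: [0.707, 0.032, -0.706, 0.032]
contact_force: [0.1, -1.1, 0.4]
opening: 0.007
```

```bash
python3 - <<'E'
from p import *
ims=[]
for n,(x,y) in (('side',(275,130)),('top',(195,180))):
    snap(n,n+'4.png'); s=cv2.imread(f'pics/{n}4.png')[y:y+100,x:x+100].astype(float)
    s=255*np.clip(s/150,0,1)**.5
    ims.append(cv2.resize(s.astype(np.uint8),(400,400),interpolation=cv2.INTER_CUBIC))
cv2.imwrite('pics/c4.png',np.hstack(ims))
print(r.get_state()['contact_force'])
E
```

```text
[ 0.812119   -0.97022045 -0.36493562]
```

View pics/c4.png

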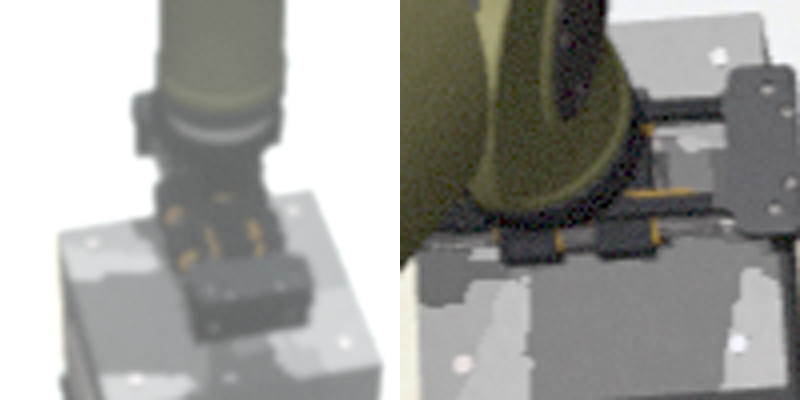

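Emit:
drive_tool --deltas '[[[0,0,0],[0.25,0,0],0],[[0,0,0],[0.25,0,0],0]]'

```text
clock: 13.68
tool_pos: [0.5617, 0.1672, 0.1435]
eef_rot: [0.707, 0.032, -0.706, 0.032]
contact_force: [-0.5, -0.1, 5.9]
opening: 0.004
```

Emit:
drive_tool --deltas '[[[0,0,0],[0.25,0,0],0],[[0,0,0],[0.25,0,0],0]]'

```text
clock: 13.85
tool_pos: [0.5617, 0.1672, 0.1385]
eef_rot: [0.707, 0.032, -0.706, 0.032]
contact_force: [-0.9, 0.0, 6.7]
opening: 0.001
```

Emit:
drive_tool --deltas '[[[0,0,0],[0.25,0,0],0],[[0,0,0],[0.25,0,0],0]]'

```text
clock: 14.02
tool_pos: [0.5617, 0.1672, 0.1335]
eef_rot: [0.707, 0.032, -0.706, 0.032]
contact_force: [-0.7, 0.8, 5.2]
opening: 0.005
```

Emit:
drive_tool --deltas '[[[0,0,0],[0.25,0,0],0],[[0,0,0],[0.25,0,0],0]]'

```text
clock: 14.18
tool_pos: [0.5617, 0.1673, 0.1285]
eef_rot: [0.707, 0.032, -0.706, 0.032]
contact_force: [-0.9, -0.4, 5.7]
opening: 0.003
```

Emit:
drive_tool --deltas '[[[0,0,0],[0.15,0,0],0],[[0,0,0],[0.1,0,0],0],[[0,0,0],[0.06,0,0],0],[[0,0,0],[0.04,0,0],0],[[0,0,0],[0.04,0,0],0]]'

```text
clock: 14.6
tool_pos: [0.5616, 0.1672, 0.1246]
eef_rot: [0.707, 0.032, -0.706, 0.032]
contact_force: [-0.2, -0.3, 6.3]
opening: 0.006
```

Emit:
drive_tool --deltas '[[[0,0,0],[0.04,0,0],0],[[0,0,0],[0.04,0,0],0]]'

```text
clock: 14.77
tool_pos: [0.5617, 0.1672, 0.1239]
eef_rot: [0.707, 0.032, -0.706, 0.032]
contact_force: [-1.7, -0.1, 5.9]
opening: 0.002
```

Emit:
drive_tool --deltas '[[[0,0,0],[0.04,0,0],0],[[0,0,0],[0.04,0,0],0]]'

```text
clock: 14.93
tool_pos: [0.5616, 0.1673, 0.1231]
eef_rot: [0.707, 0.032, -0.706, 0.032]
contact_force: [-1.6, -1.0, 5.8]
opening: 0.007
```

Emit:
drive_tool --deltas '[[[0,0,0],[0.04,0,0],0],[[0,0,0],[0.04,0,0],0]]'

```text
clock: 15.1
tool_pos: [0.5617, 0.1672, 0.1223]
eef_rot: [0.707, 0.032, -0.706, 0.032]
contact_force: [-0.3, -0.3, 6.3]
opening: 0.005
```

Emit:
drive_tool --deltas '[[[0,0,0],[0.04,0,0],0],[[0,0,0],[0.04,0,0],0]]'

```text
clock: 15.27
tool_pos: [0.5616, 0.1672, 0.1214]
eef_rot: [0.707, 0.032, -0.706, 0.032]
contact_force: [-0.1, -0.7, 5.9]
opening: 0.011
```

Emit:
drive_tool --deltas '[[[0,0,0],[0.04,0,0],0],[[0,0,0],[0.04,0,0],0]]'

```text
clock: 15.43
tool_pos: [0.5616, 0.1673, 0.1206]
eef_rot: [0.707, 0.032, -0.706, 0.032]
contact_force: [-1.5, 0.3, 5.7]
opening: 0.0
```

Emit:
drive_tool --deltas '[[[0,0,0],[0.04,0,0],0],[[0,0,0],[0.04,0,0],0]]'

```text
clock: 15.6
tool_pos: [0.5616, 0.1672, 0.1199]
eef_rot: [0.707, 0.032, -0.706, 0.032]
contact_force: [-0.4, 0.9, 6.0]
opening: 0.003
```

Emit:
drive_tool --deltas '[[[0,0,0],[0.04,0,0],0],[[0,0,0],[0.04,0,0],0]]'

```text
clock: 15.77
tool_pos: [0.5617, 0.1672, 0.119]
eef_rot: [0.707, 0.032, -0.706, 0.032]
contact_force: [-1.8, -0.9, 6.4]
opening: 0.008
```

Emit:
drive_tool --deltas '[[[0,0,0],[0.04,0,0],0],[[0,0,0],[0.04,0,0],0]]'

```text
clock: 15.93
tool_pos: [0.5616, 0.1672, 0.1183]
eef_rot: [0.707, 0.032, -0.706, 0.032]
contact_force: [-0.4, -0.3, 6.1]
opening: -0.0
```

Emit:
drive_tool --deltas '[[[0,0,0],[0.04,0,0],0],[[0,0,0],[0.04,0,0],0]]'

```text
clock: 16.1
tool_pos: [0.5616, 0.1672, 0.1174]
eef_rot: [0.707, 0.032, -0.706, 0.032]
contact_force: [-1.2, -0.7, 6.4]
opening: 0.002
```

Emit:
drive_tool --deltas '[[[0,0,0],[0.04,0,0],0],[[0,0,0],[0.04,0,0],0]]'

```text
clock: 16.27
tool_pos: [0.5617, 0.1672, 0.1166]
eef_rot: [0.707, 0.032, -0.706, 0.032]
contact_force: [-0.8, -0.4, 5.0]
opening: 0.005
```

Emit:
drive_tool --deltas '[[[0,0,0],[0.04,0,0],0],[[0,0,0],[0.04,0,0],0]]'

```text
clock: 16.43
tool_pos: [0.5617, 0.1672, 0.1162]
eef_rot: [0.707, 0.032, -0.706, 0.032]
contact_force: [-2.6, -0.4, 10.5]
opening: 0.004
```

Emit:
drive_tool --deltas '[[[0,0,0],[0.02,0,0],0],[[0,0,0],[0,0,0],0]]'

```text
clock: 16.6
tool_pos: [0.5617, 0.1672, 0.1161]
eef_rot: [0.707, 0.032, -0.706, 0.032]
contact_force: [-1.7, 0.1, 9.9]
opening: 0.004
```

Emit:
drive_tool --deltas '[[[0,0,0],[0.04,0,0],0],[[0,0,0],[0,0,0],0]]'

```text
clock: 16.77
tool_pos: [0.5617, 0.1672, 0.116]
eef_rot: [0.707, 0.032, -0.706, 0.032]
contact_force: [-2.3, -0.3, 11.0]
opening: 0.008
```

Emit:
drive_tool --deltas '[[[0,0,0],[0.05,0,0],0],[[0,0,0],[0.03,0,0],0],[[0,0,0],[0,0,0],0]]'

```text
clock: 17.02
tool_pos: [0.5619, 0.1673, 0.1158]
eef_rot: [0.707, 0.032, -0.706, 0.032]
contact_force: [-2.8, -0.7, 16.5]
opening: 0.008
```

Force is now about 16 N; I'll hold it there.

Emit:
drive_tool --deltas '[[[0,0,0],[0,0,0],0],[[0,0,0],[0,0,0],0],[[0,0,0],[0,0,0],0],[[0,0,0],[0,0,0],0]]'

```text
clock: 17.35
tool_pos: [0.5619, 0.1672, 0.1158]
eef_rot: [0.707, 0.032, -0.706, 0.032]
contact_force: [-4.2, -0.4, 15.5]
opening: 0.006
```

Emit:
drive_tool --deltas '[[[0,0,0],[0,0,0],0],[[0,0,0],[0,0,0],0],[[0,0,0],[0,0,0],0],[[0,0,0],[0,0,0],0]]'

```text
clock: 17.68
tool_pos: [0.5619, 0.1672, 0.1158]
eef_rot: [0.707, 0.032, -0.706, 0.032]
contact_force: [-3.8, 0.5, 15.8]
opening: 0.002
```

Emit:
drive_tool --deltas '[[[0,0,0],[0.03,0,0],0],[[0,0,0],[0,0,0],0],[[0,0,0],[0,0,0],0],[[0,0,0],[0,0,0],0],[[0,0,0],[0,0,0],0],[[0,0,0],[0,0,0],0],[[0,0,0],[0,0,0],0],[[0,0,0],[0,0,0],0]]'

```text
clock: 18.35
tool_pos: [0.5619, 0.1672, 0.1157]
eef_rot: [0.707, 0.032, -0.706, 0.032]
contact_force: [-3.9, -0.9, 17.3]
opening: 0.003
```

Emit:
drive_tool --deltas '[[[0,0,0],[-0.2,0,0],0],[[0,0,0],[-0.5,0,0],0],[[0,0,0],[-0.8,0,0],0],[[0,0,0],[-1,0,0],0],[[0,0,0],[-1,0,0],0],[[0,0,0],[-1,0,0],0],[[0,0,0],[-1.5,0,0],0],[[0,0,0],[-2.5,0,0],0],[[0,0,0],[-3,0,0],0],[[0,0,0],[-3,0,0],0],[[0,0,0],[0,0,0],0]]'

```text
clock: 19.27
tool_pos: [0.5672, 0.1671, 0.2664]
eef_rot: [0.712, 0.033, -0.7, 0.031]
contact_force: [0.4, 0.0, 0.1]
opening: 0.008
```

Emit:
drive_tool --deltas '[[[0,0,0],[0,2,0],0],[[0,0,0],[0,3.5,0],0],[[0,0,0],[0,3.5,0],0],[[0,0,0],[0,3.5,0],0],[[0,0,0],[0,3.5,0],0],[[0,0,0],[0,3.5,0],0],[[0,0,0],[0,3.5,0],0],[[0,0,0],[0,2,0],0],[[0,0,0],[0,0,0],0]]'

```text
clock: 20.02
tool_pos: [0.5855, -0.0897, 0.261]
eef_rot: [0.709, 0.026, -0.704, 0.031]
contact_force: [0.3, -0.2, 0.1]
opening: 0.005
```

```bash
python3 - <<'E'
from p import *
ims=[]
for n,(x,y) in (('side',(275,170)),('top',(195,180))):
    snap(n,n+'5.png'); s=cv2.imread(f'pics/{n}5.png')[y:y+100,x:x+100].astype(float)
    s=255*np.clip(s/200,0,1)**.6
    ims.append(cv2.resize(s.astype(np.uint8),(400,400),interpolation=cv2.INTER_CUBIC))
cv2.imwrite('pics/c5.png',np.hstack(ims))
print(r.get_state()['tool_pos'],r.get_state()['contact_force'])
E
```

```text
[ 0.58534249 -0.08303175  0.25988702] [0.53859614 0.15917635 0.07629055]
```

View pics/c5.png

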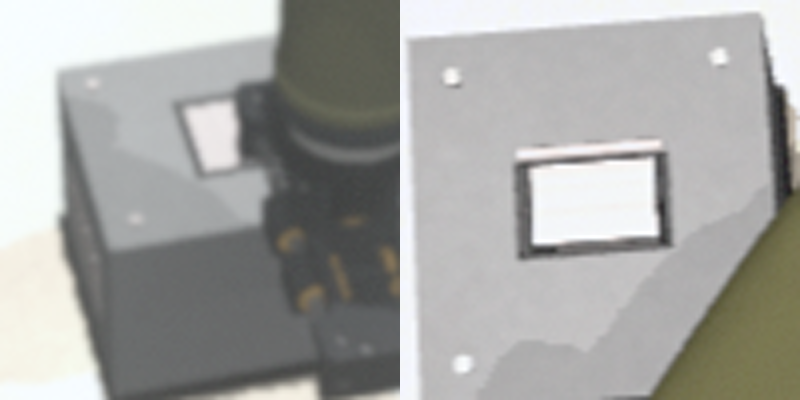

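The flap lies flush and bright again, as in the first picture (top view, crop ≈ 595,205), and the arm touches nothing. I'm handing in now.

```bash
python3 -c "
from plant import r
print(r.finish_job(), r.get_state()['clock'])"
```

```text
the job is handed in; nothing more can be done
the job is handed in; nothing more can be done
```

The magazine is loaded and pressed onto its seat, the flap has shut over it, and I handed the job in at about 20 s of the 72 s allowed. The job gives no verdict, so these are my own readings.

- **Insertion:** I gripped the magazine near its top and pushed its foot through the flap, to about 47 mm below the port's top. I released it there and lifted clear. I then turned the closed fingers 90° so they would fit the opening with more room and followed the magazine down.
- **Seating:** The drag was about 6 N until the force rose with the magazine's top about 45 mm below the port's top. I held 15.5 to 17.3 N for about 1.3 s. The highest force I read in the whole job was 17.3 N. Forces were read only at the end of each move, so a brief peak in between would not have shown.
- **Last checks:** After withdrawing, the top camera shows the flap flush, as it was at the start. The contact force was about zero with the gripper clear of the port.
- **Not checked:** With the flap shut, the magazine cannot be seen; its place and upright stance rest on the finger depth and force readings. I did not re-measure the other things on the counter. The arm kept clear of them, and I felt no unexpected contact.
- **Readings that looked wrong:** The force read near zero at a few stops on the way down, but returned to 5 to 7 N as soon as the fingers moved again. That fits the carrier staying where it is left.

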